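# Open the two-stage catch of the water-filter box

## Robot

A 6-joint arm with a two-finger parallel gripper is mounted at the origin on the work surface. World frame = base frame: x ahead of the robot, y to its left, z up, the work surface at z = 0. Lengths are in m, angles in degrees, forces in N, time in s.
With the tool pointing down it reaches from about 0.25 to 0.725 m from the base axis. Payload 9.7 kg.
Tool frame: the origin (TCP) lies between the finger pads; the fingertips stand 19 mm ahead of it and the grasp point (between the pads) is the TCP; x points along the fingers, y is the direction in which the jaws open and shut, and the axes are right-handed (so a half turn about x gives the same grasp; the last joint's range is limited). The gripper opens to 85 mm and grips with 20 to 120 N. Pads are 22 mm wide; open, the fingers measure 114 mm over their backs; the gripper's body (76 mm by 85 mm) begins 54 mm behind the grasp point. The pads swing forward as they close: fully open they stand 13 mm farther back than shut.
Start: joints at [64.057, 4.979, 10.078, 95.1, 0, 90], TCP at [0.241, 0.495, 0.25] pointing down, gripper open.
Joint ranges: [-179.16, 179.16], [-48.56, 103.87], [-65.8, 70.77], [-126.05, 130.52], [-82.76, 87.17], [-180, 180]. Speed limits (degrees/s): [127.2, 127.2, 147.25, 180, 180, 180].

## Interface

Orientations are given as [roll, pitch, yaw] about the fixed x, y, z axes, in that order (R = Rz(yaw) Ry(pitch) Rx(roll)).
In Python, from workcell import bot gives the robot as it stands. The module is installed in compiled form; this text tells all that it offers.
- The arm moves only by the shell command python3 -m handwheel 'ROWS' [FORCE]. ROWS is JSON, a list of rows, each a list of 7 numbers: the turn, a rotation vector about the tool's x, y, z in degrees, then the shift along the tool's x, y, z in m, then the closure, from -1 (fully open) to 1 (shut), so that 0 is half open. In form: [[ax, ay, az, dx, dy, dz, fingers], ...]. A call has 1 to 20 rows; each row is the pose to reach, as a shift and turn from the pose commanded when the call began, along the tool's axes at that moment; what a row does not reach only later rows make up. A row lasts 1/8 s, in which the tool goes at most 62.5 mm and 10.7 degrees, less where a joint would pass 70% of its speed; a pose out of reach is approached as far as the arm can. A call with a gripper value outside its range is refused whole. The fingers move at their own pace and stop on an object; FORCE is the grip in N (left out, the last holds). Time passes only in rows, so rows that repeat a pose let the fingers close. It gives the time, the measured TCP pose, the force and the opening at its end, in the units of the state.
- bot.get_obs(): the state, without advancing time (a new reading comes with each control period).
- bot.camera(name): name is "side" or "top"; returns a dict with "frame" (384x512x3 uint8, red, green, blue), "fx", "fy", "cx", "cy" (pixels), "k1" (the pictures are not rectified: a ray, as slopes to the right and down, at radius r is drawn at 1 + k1 r^2 times it, then the intrinsics apply), "R" (3x3) and "t" (3): a world point X has camera coordinates R X + t. Camera axes: x right, y down, z forward; pixel columns grow to the right and rows downward; lengths in m; the calibration is good to about 2 mm. A picture is of the moment at which its call begins. There is no depth.
- bot.job_done(): hands the job in, once; it reports no verdict.
Trained networks look in a picture, given as the dict that the camera call returned (one of the last four; its "shot" number tells which), for a name from the list of things; names that differ only in an ending like _2 or _b are one class to them, and where a whole thing is asked for, a point or a joint stands for the part that bears it (a point fixed in the world has none). Each returns a list of dicts, best first, with "conf" (0 to 1); they miss things now and then, are a little off and sometimes report something else, mostly with a low value. They report only what shows in the picture. A call takes as long as a camera call.
- bot.look_for(name, picture): "bbox" ([left, top, width, height] as shares, 0 to 1, of the picture: columns of its width, rows of its height, round what is visible of it).
- bot.tip_of(name, picture): "centre" ([column, row] as shares, 0 to 1, of the picture: columns of its width, rows of its height: a listed point, or the origin of a listed thing).
The state is a dict: "time": time; "q": joint angles; "qd": joint speeds; "joint_efforts": joint torques, N m; "ee_pos": TCP position; "tcp_rot": TCP orientation; "wrist_force": force on the tool from outside, world axes, zero at the start; "torque": the same for the moment, N m; "opening": finger opening in m.
Only numpy, scipy, OpenCV 4.12 (cv2) and the standard library are available. Lean on these libraries where they do the work, as an engineer would, in place of code of your own. Each camera call takes 0.05 s, during which the arm holds its last target.

## Task

Open the water-filter box for its cartridge change: slide the red safety tab out of the way to whichever side it will go (it only gives a few millimetres the wrong way), swing the orange latch up until it stands upright, then lift the blue lid well open, to 60 degrees or more, and leave it open with the latch still up. Do not wrench the latch while the tab still blocks it, and leave the jug, bowl, tumbler and stacked housings as they stand.

Things in the scene. Friction and masses are not known exactly. Their poses are not given: they have to be found in the camera images.
- box: White water-filter box fixed to the counter, 240 (x) by 280 (y) by 110 mm high; place and yaw vary. Origin: centre of underside; x points from its front (robot side) to its rear, y to its left, z up. The front 90 mm of its top is a deck 110 mm high that bears the tab and the latch's hinge; the lid covers the rest.
- tab: Red safety tab; origin on the deck, 95 mm before the box centre; axes as the box's. Slides along y only (1.5 N friction), stays where left, starts within 1 mm of the middle. Its foot (16 mm wide) runs 37 mm rearwards under the latch's heel and blocks the latch until it is over 11 mm off the middle. Unseen stops: one side, at random, is firm within 5 mm, the other after 13 to 18 mm.
- tab_grip (a point): Point in the tab's upright grip post, 27 mm above the deck and 14 mm below the post's top. The post is 12 (x) by 16 (y) mm; it can be pinched along y or pushed.
- latch: Orange latch arm; origin on its hinge axis (along the box's y, 50 mm before the box centre, 125 mm high). Flat (own z up), its bar, 14 mm wide, 8 thick, runs 76 mm rearwards (own x) over the lid and holds it shut. Its rear end swings up and over to the front, stop at 1.75 rad; stays where left (0.05 N m). A 23 mm heel before the hinge dips as it lifts.
- latch_fin (a point): Point in the latch's grip fin: 68 mm from the hinge along the bar, 23 mm above the bar's middle line. The fin is 12 mm along the bar, 14 mm wide (y), its top 15 mm above this point; the lid's surface lies 30 mm below this point. Pinched along y it can turn between the fingers.
- lid (a joint): Lid opening angle, rad: 0 shut, up to 1.7. The blue lid is 140 by 262 by 8 mm, hinged along the box's y at its rear edge; its front edge lifts. Hinge friction holds it where it is left (about 2 to 3 N at a lug to move it).
- lid_hinge (a point): Middle of the lid's hinge axis: 110 mm behind the box centre, 110 mm high; y along the axis.
- lug_left (a point): Point in the left grey lifting lug on the lid's front edge, 16 mm below the lug's top and 22 mm above the lid's surface; 128 mm in front of the hinge axis and 30 mm above it with the lid shut. The lug is 14 (x) by 12 (y) by 38 mm high; either lug opens the lid.
- lug_right (a point): Same point in the right lug, 180 mm from the left one.
- jug: Stainless jug with a flip lid, 100 mm wide, 171 mm high, black handle on one side reaching 84 mm from its axis; origin: centre of underside. Leave alone.
- tumbler: Green silicone tumbler, 74 mm wide, 100 mm high; origin: centre of underside. Leave alone.
- bowl: White ceramic bowl, 124 mm wide, 55 mm high; origin: centre of underside. Leave alone.
- housing_low: Lower (blue) of two stacked plastic cartridge housings, each 88 mm wide, 92 mm high; origin: centre of underside. Leave alone.
- housing_top: Upper (white) housing, standing on the lower; origin: centre of underside. Leave alone.

How it is judged (in metres and radians):
On the way, in this order (a step that is already met when the one before it is completed fails the run):
1. the safety tab is slid clear of the latch's heel (more than 11 mm off the middle) with the latch still down ((y of tab in the frame of box above 0.011 m or y of tab in the frame of box below -0.011 m) and angle between latch's own z axis and vertical below 0.3 rad), for 0.2 s.
2. the latch is swung up past 1.2 rad with the lid still down (angle between latch's own z axis and vertical above 1.2 rad and value of joint lid below 0.3 rad), for 0.2 s.
3. the lid is open by more than 0.95 rad (value of joint lid above 0.95 rad), for 0.2 s.
At the end, for the whole second after the job is handed in: The lid stands open by more than 0.95 rad and at rest, the latch stands up by more than 1.1 rad, and the tab is still more than 10 mm off the middle (value of joint lid above 0.95 rad and velocity of joint lid between -0.05 and 0.05 rad/s and angle between latch's own z axis and vertical above 1.1 rad and (y of tab in the frame of box above 0.01 m or y of tab in the frame of box below -0.01 m)); the robot touches nothing.
It fails at once if the latch is wrenched against the tab that blocks it (more than 150 N at the heel, about 40 N at the fin) (contact force between tab and latch above 150 N).
It fails at once if the jug is moved over 30 mm (distance of jug from where it was at the start of the episode above 0.03 m).
It fails at once if the tumbler is moved over 30 mm (distance of tumbler from where it was at the start of the episode above 0.03 m).
It fails at once if the bowl is moved over 30 mm (distance of bowl from where it was at the start of the episode above 0.03 m).
It fails at once if a cartridge housing is moved over 30 mm (distance of any of housing_low, housing_top from where it was at the start of the episode above 0.03 m).
It also fails if it takes over 58 s, if anything falls off the work surface, if the arm or the gripper's body presses on something with over 40 N, if the wrist force passes 120 N, or if a joint passes its speed limit or range.

## Working session

There is one attempt and no reset: what is moved stays moved. The work goes in short steps, Python scripts to look and compute and a shell command to move; the robot and the scene stay as the last step left them, time stands still between calls to the robot, and variables do not carry over. Pictures are saved under pics/ and viewed, and the job is handed in when it is done.

```bash
mkdir -p pics; cat > h.py <<'E'
import numpy as np, cv2
from workcell import bot
from scipy.spatial.transform import Rotation as Ro
from scipy.optimize import least_squares
def proj(c,X):
    p=np.asarray(c["R"])@np.asarray(X,float)+np.asarray(c["t"]);u=p[:2]/p[2];u=u*(1+c["k1"]*(u@u))
    return np.array([c["fx"]*u[0]+c["cx"],c["fy"]*u[1]+c["cy"]])
def tri(obs):
    f=lambda X:np.concatenate([proj(c,X)-p for c,p in obs])
    r=least_squares(f,[0.5,0,0.1]);return r.x,np.sqrt(np.mean(r.fun**2))
def onz(c,p,z):
    r=least_squares(lambda a:proj(c,[a[0],a[1],z])-p,[0.5,0]);return r.x
def px(d): return np.array(d["centre"])*[512,384]
E
cat > a.py <<'E'
from h import *
s=bot.camera("side");t=bot.camera("top")
for n,c in(("side",s),("top",t)):
    cv2.imwrite(f"pics/{n}0.png",cv2.cvtColor(c["frame"],cv2.COLOR_RGB2BGR))
for n in ["box","tab","tab_grip","latch","latch_fin","lid_hinge","lug_left","lug_right","jug","tumbler","bowl","housing_low","housing_top"]:
    a=bot.tip_of(n,s);b=bot.tip_of(n,t)
    print(n,[(px(d).round(1).tolist(),round(d["conf"],2)) for d in a[:2]],[(px(d).round(1).tolist(),round(d["conf"],2)) for d in b[:2]])
    if a and b: X,e=tri([(s,px(a[0])),(t,px(b[0]))]);print("   ",X.round(4),round(e,2))
o=bot.get_obs();print(o)
E
python3 a.py
```

```text
box [([248.1, 202.0], 0.65)] [([285.2, 190.6], 0.68)]
    [ 0.5659 -0.0314 -0.013 ] 0.05
tab [([294.6, 165.7], 0.53)] [([294.6, 229.7], 0.44)]
    [ 0.4658 -0.0377  0.1143] 0.1
tab_grip [([291.7, 157.4], 0.79)] [([297.1, 230.0], 0.54)]
    [ 0.4684 -0.0406  0.1341] 1.55
latch [([270.7, 157.9], 0.88)] [([293.3, 206.1], 0.67)]
    [ 0.5141 -0.0353  0.1307] 0.92
latch_fin [([240.6, 151.1], 0.84), ([224.9, 134.1], 0.71)] [([292.5, 168.2], 0.63)]
    [ 0.5836 -0.0355  0.1409] 0.73
lid_hinge [([197.4, 161.9], 0.63)] [([282.1, 130.2], 0.62)]
    [ 0.6748 -0.02    0.1092] 0.11
lug_left [([252.7, 185.0], 0.81), ([271.3, 159.6], 0.43)] []
lug_right [([260.5, 128.3], 0.57)] [([336.1, 179.7], 0.82)]
    [ 0.5573 -0.121   0.1385] 1.44
jug [([205.1, 286.4], 0.88)] [([182.2, 172.7], 0.91)]
    [ 0.6104  0.2139 -0.0024] 0.72
tumbler [([265.3, 290.6], 0.61)] [([290.5, 168.5], 0.67)]
    [ 0.609  -0.0904 -0.4841] 20.08
bowl [([287.3, 132.0], 0.59)] [([392.8, 212.9], 0.95)]
    [ 0.5046 -0.2833  0.002 ] 0.06
housing_low [] [([374.2, 146.0], 0.61)]
housing_top [([239.5, 150.8], 0.59)] [([383.9, 136.5], 0.76)]
    [ 0.6861 -0.3146 -0.1029] 10.08
{'time': 1.4, 'q': array([ 6.40558123e+01,  4.97738953e+00,  1.00808742e+01,  9.51000177e+01,
       -5.30036950e-04,  9.00004007e+01]), 'qd': array([-0.03689451,  0.00463697,  0.00262166,  0.11193935,  0.09797124,
       -0.03024107]), 'joint_efforts': array([-2.14955566e-03, -5.20101607e+01,  4.64855611e+01,  1.78043629e-03,
       -1.79666790e-04,  1.83187865e-05]), 'ee_pos': array([0.24062724, 0.49457552, 0.25032249]), 'tcp_rot': array([81.30809522, 89.9964928 , 55.3635068 ]), 'wrist_force': array([-0.29416229, -1.23648554,  0.38259231]), 'torque': array([-0.00375029, -0.02564085,  0.03034678]), 'opening': 0.08541897784007955}
```

View images.

```bash
python3 -c "
import cv2
for n in('side0','top0'):
    i=cv2.imread(f'pics/{n}.png');cv2.imwrite(f'pics/{n}_x.png',cv2.resize(i[60:340,120:460] if n=='side0' else i[80:330,120:460],None,fx=2.2,fy=2.1))
"
```

```text
(no output)
```

View pics/side0_x.png

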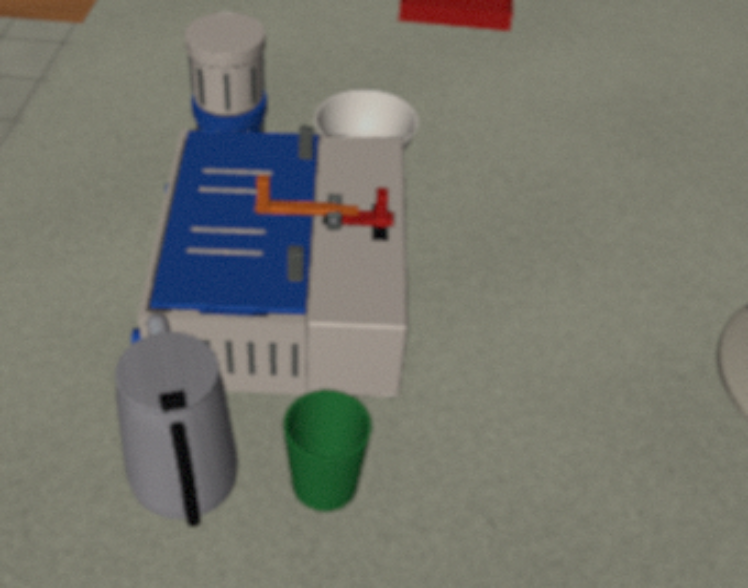

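View pics/top0_x.png

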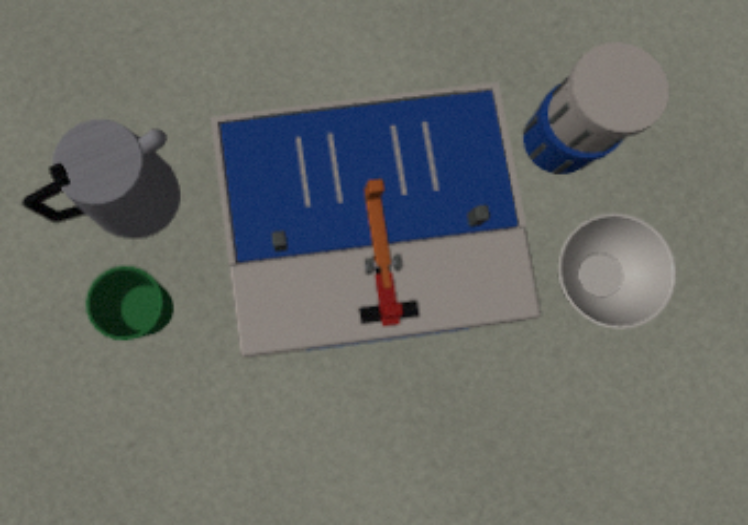

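View pics/side0.png

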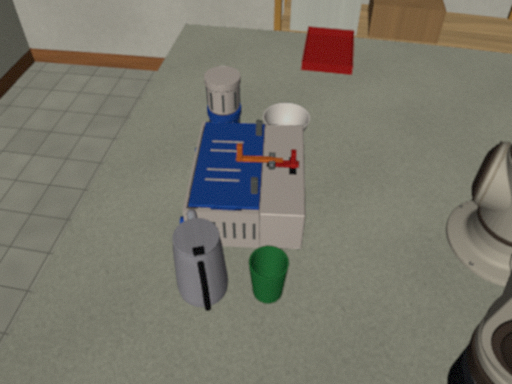

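```bash
cat > fit.py <<'E'
from h import *
s=bot.camera("side");t=bot.camera("top")
P=[]
def add(c,cn,p,n,w=1):P.append((c,cn,np.array(p),np.array(n,float),w))
add(t,'t',[230.5,248.1],[-.12,.14,.11]);add(t,'t',[364.5,230],[-.12,-.14,.11])
add(t,'t',[216.8,136.2],[.12,.14,.11]);add(t,'t',[345,121.4],[.12,-.14,.11])
add(s,'s',[303.2,125.7],[-.12,-.14,.11]);add(s,'s',[304.1,214.8],[-.12,.14,.11])
L={"box":[0,0,0],"tab_grip":[-.095,0,.137],"latch":[-.05,0,.125],"latch_fin":[.018,0,.148],"lid_hinge":[.11,0,.11],"lug_left":[-.018,.09,.14],"lug_right":[-.018,-.09,.14]}
for n,l in L.items():
    for c,cn in((s,'s'),(t,'t')):
        for d in bot.tip_of(n,c)[:1]:
            if d["conf"]>.5: add(c,cn+n,px(d),l)
def W(v,l):
    cy,sy=np.cos(v[2]),np.sin(v[2]);return np.array([v[0]+cy*l[0]-sy*l[1],v[1]+sy*l[0]+cy*l[1],l[2]])
f=lambda v:np.concatenate([proj(c,W(v,l))-p for c,_,p,l,w in P])
r=least_squares(f,[.56,-.03,.1],loss="soft_l1")
v=r.x;print("pose",v[:2].round(4),np.degrees(v[2]).round(2))
for c,cn,p,l,w in P: print(cn,p.round(1),(proj(c,W(v,l))-p).round(1))
for n,l in L.items(): print(n,W(v,l).round(4))
np.save("box.npy",v);print(bot.get_obs()["time"])
i=cv2.cvtColor(t["frame"],cv2.COLOR_RGB2BGR);j=cv2.cvtColor(s["frame"],cv2.COLOR_RGB2BGR)
def big(i,c,x0,y0,x1,y1,k,fn):
    b=cv2.resize(i[y0:y1,x0:x1],None,fx=k,fy=k,interpolation=cv2.INTER_CUBIC)
    def q(l):return tuple(int(a) for a in ((proj(c,W(v,l))-[x0,y0]+.5)*k))
    for l in L.values(): cv2.circle(b,q(l),3,(0,255,255),1)
    R=[q([a,e,.11]) for a,e in((-.12,.14),(-.12,-.14),(.12,-.14),(.12,.14))]
    cv2.polylines(b,[np.array(R)],True,(0,255,0),1)
    R=[q([-.03,e,.11]) for e in(-.14,.14)];cv2.line(b,R[0],R[1],(0,255,0),1)
    cv2.imwrite(fn,b)
big(i,t,200,100,380,260,4,"pics/fit_t.png");big(j,s,170,100,330,260,3.7,"pics/fit_s.png")
E
python3 fit.py
```

```text
pose [ 0.5645 -0.0325] 6.08
t [230.5 248.1] [-1.6  1.1]
t [364.5 230. ] [2.1 0.8]
t [216.8 136.2] [-0.9 -1.8]
t [345.  121.4] [ 1.8 -2.9]
s [303.2 125.7] [ 0.3 -0.8]
s [304.1 214.8] [1.  1.1]
sbox [247.1 200. ] [ 1.7 -2. ]
stab_grip [295.6 156.3] [-2.2 -0.3]
ttab_grip [299.7 227.2] [-1.6 -0.2]
slatch [272.6 160. ] [-0.8 -0.7]
tlatch [291.6 203.7] [2.7 1.1]
slatch_fin [238.7 149.8] [0.9 0.1]
tlatch_fin [291.6 168.2] [-1.2  0.8]
slid_hinge [198.1 163.8] [-0.4 -2.4]
tlid_hinge [282.9 131.6] [-0.3 -1. ]
slug_left [251.7 186.5] [ 2.3 -2.4]
tlug_left [248.3 194.4] [-1.3 -0.8]
slug_right [263.3 125.3] [-4.2  1.2]
tlug_right [337.8 182. ] [-0.1 -0. ]
box [ 0.5645 -0.0325  0.    ]
tab_grip [ 0.47   -0.0425  0.137 ]
latch [ 0.5148 -0.0378  0.125 ]
latch_fin [ 0.5824 -0.0306  0.148 ]
lid_hinge [ 0.6739 -0.0208  0.11  ]
lug_left [0.5371 0.0551 0.14  ]
lug_right [ 0.5561 -0.1239  0.14  ]
2.2
```

View pics/fit_t.png

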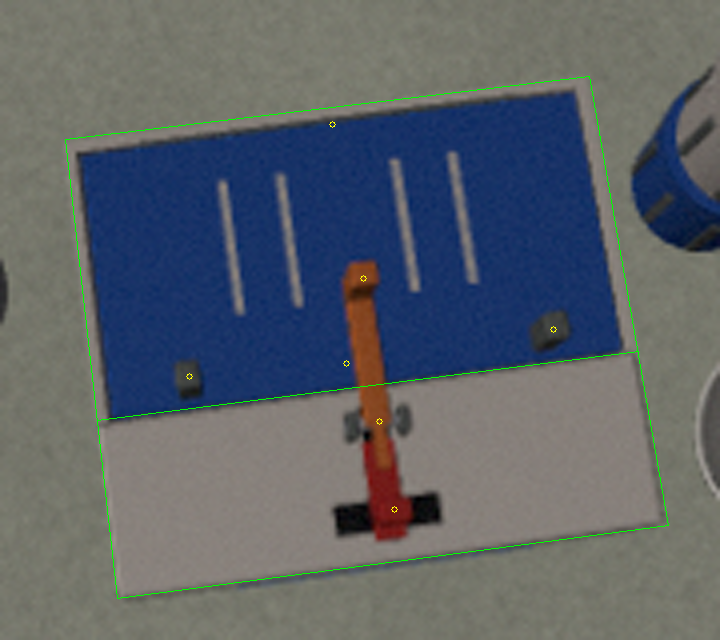

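View pics/fit_s.png

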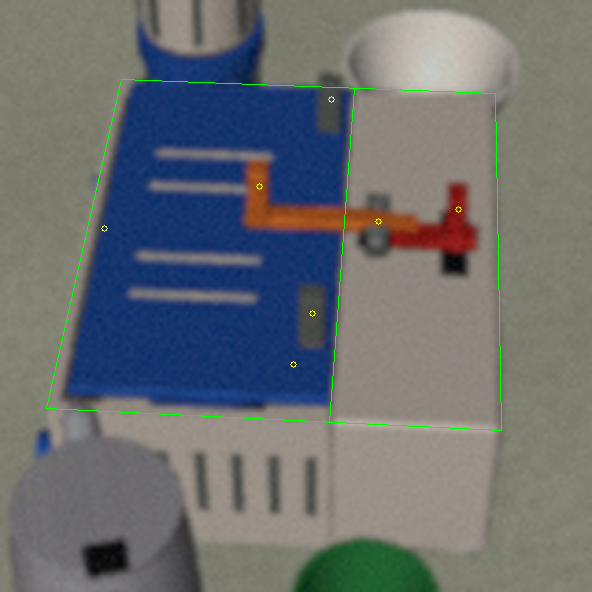

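```bash
cat > go.py <<'E'
import sys
from h import *
# usage: go.py bx by z [tiltdeg]   (box-frame target of TCP, tool down, jaws along box y)
v=np.load("box.npy");o=bot.get_obs()
R0=Ro.from_euler("xyz",o["tcp_rot"],degrees=True)
bx,by,z=map(float,sys.argv[1:4])
c,s=np.cos(v[2]),np.sin(v[2])
T=np.array([v[0]+c*bx-s*by,v[1]+s*bx+c*by,z])
best=None
for sg in(1,-1):
    y=np.array([-s,c,0])*sg;x=np.array([0,0,-1.]);Rt=Ro.from_matrix(np.column_stack([x,y,np.cross(x,y)]))
    d=(R0.inv()*Rt).as_rotvec(degrees=True)
    if best is None or np.linalg.norm(d)<np.linalg.norm(best[0]):best=(d,sg)
def tobox(p): d=p[:2]-v[:2];return np.array([c*d[0]+s*d[1],-s*d[0]+c*d[1],p[2]])
print("tcp box",tobox(o["ee_pos"]).round(4),"sg",best[1],"q",o["q"].round(1),"t",round(o["time"],2),"open",o["opening"].round(4))
fw=o["wrist_force"];print("F box",np.round([c*fw[0]+s*fw[1],-s*fw[0]+c*fw[1],fw[2]],2))
print("turn",best[0].round(2),"shift",R0.inv().apply(T-o["ee_pos"]).round(4))
print("tool axes in box frame:\n",(Ro.from_euler("z",-v[2])*R0).as_matrix().round(3))
E
python3 go.py -0.095 0 0.24
```

```text
Traceback (most recent call last):
  File "go.py", line 15, in <module>
    print("tcp box",tobox(o["ee_pos"]).round(4),"sg",best[1],"q",o["q"].round(1),"t",round(o["time"],2),"open",o["opening"].round(4))
                                                                                                               ^^^^^^^^^^^^^^^^^^
AttributeError: 'float' object has no attribute 'round'
```

```bash
sed -i 's/o\["opening"\].round(4)/round(o["opening"],4)/' go.py; python3 go.py -0.095 0 0.24
```

```text
tcp box [-0.2663  0.5584  0.2503] sg 1 q [64.1  5.  10.1 95.1 -0.  90. ] t 2.2 open 0.0858
F box [-0.06  0.9  -0.32]
turn [-32.02   0.     0.  ] shift [ 0.0103 -0.3826  0.4413]
tool axes in box frame:
 [[ 0.     0.53   0.848]
 [-0.     0.848 -0.53 ]
 [-1.    -0.     0.   ]]
```

```bash
python3 -m handwheel '[[-32,0,0,0.01,-0.3826,0.4413,0],[-32,0,0,0.01,-0.3826,0.4413,0],[-32,0,0,0.01,-0.3826,0.4413,0],[-32,0,0,0.01,-0.3826,0.4413,0],[-32,0,0,0.01,-0.3826,0.4413,0],[-32,0,0,0.01,-0.3826,0.4413,0],[-32,0,0,0.01,-0.3826,0.4413,0],[-32,0,0,0.01,-0.3826,0.4413,0],[-32,0,0,0.01,-0.3826,0.4413,0],[-32,0,0,0.01,-0.3826,0.4413,0],[-32,0,0,0.01,-0.3826,0.4413,0],[-32,0,0,0.01,-0.3826,0.4413,0],[-32,0,0,0.01,-0.3826,0.4413,0]]' 20; python3 go.py -0.095 0 0.14
```

```text
time: 3.82
ee_pos: [0.4699, -0.0417, 0.2405]
tcp_rot: [6.6, 90.0, 12.8]
wrist_force: [-1.3, -0.2, -0.1]
opening: 0.0429
tcp box [-0.0951  0.0009  0.2405] sg 1 q [ -5.1  -5.9  -1.8  94.1   0.  -11.2] t 3.83 open 0.0429
F box [-1.28 -0.1  -0.15]
turn [ 0.05  0.02 -0.  ] shift [ 1.005e-01 -9.000e-04  1.000e-04]
tool axes in box frame:
 [[ 0.    -0.001  1.   ]
 [ 0.     1.     0.001]
 [-1.     0.     0.   ]]
```

```bash
python3 -m handwheel '[[0,0,0,0.05,-0.001,0,0],[0,0,0,0.1,-0.001,0,0],[0,0,0,0.1,-0.001,0,0],[0,0,0,0.1,-0.001,0,1],[0,0,0,0.1,-0.001,0,1],[0,0,0,0.1,-0.001,0,1],[0,0,0,0.1,-0.001,0,1],[0,0,0,0.1,-0.001,0,1]]' 20; cat > snap.py <<'E'
import sys
from h import *
for n in("side","top"):
    c=bot.camera(n);i=cv2.cvtColor(c["frame"],cv2.COLOR_RGB2BGR)
    x0,y0,x1,y1=(170,90,330,260) if n=="side" else (200,100,380,260)
    b=cv2.resize(i[y0:y1,x0:x1],None,fx=2.4,fy=2.4,interpolation=cv2.INTER_CUBIC)
    b=b[:380]
    out=b if n=="side" else np.hstack([out[:min(len(out),len(b))],b[:min(len(out),len(b))]])
cv2.imwrite(f"pics/{sys.argv[1]}.png",out[:,:800])
E
python3 snap.py grip1; python3 go.py -0.095 0 0.14
```

```text
time: 4.82
ee_pos: [0.4713, -0.0435, 0.1431]
tcp_rot: [-6.0, 89.8, 0.0]
wrist_force: [-1.4, 0.6, 8.0]
opening: 0.0153
tcp box [-0.0939 -0.001   0.143 ] sg 1 q [ -5.3  -6.5 -13.2  83.1   0.  -11.3] t 4.92 open 0.0157
F box [-2.47  1.45  7.82]
turn [-0.01  0.22  0.02] shift [ 0.003   0.001  -0.0011]
tool axes in box frame:
 [[ 0.004  0.     1.   ]
 [-0.     1.    -0.   ]
 [-1.    -0.     0.004]]
```

View pics/grip1.png

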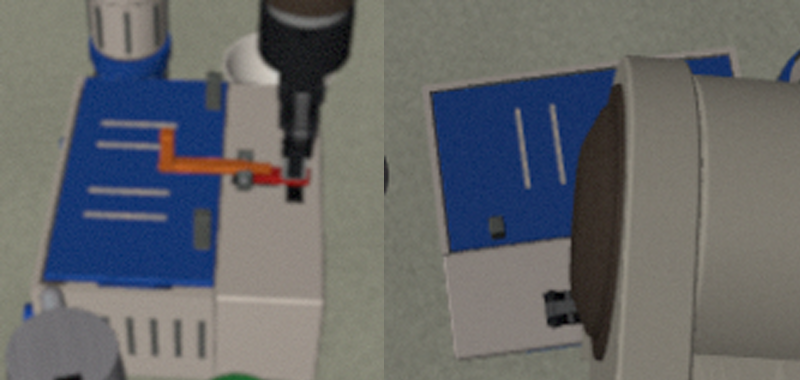

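The side view shows the fingers closed on the red post (about 290,170), with the opening at 15.7 mm. The fingertips are resting lightly on the tab. I'll raise them slightly and probe to +y.

```bash
python3 -m handwheel '[[0,0,0,-0.003,0.002,0,1],[0,0,0,-0.003,0.004,0,1],[0,0,0,-0.003,0.006,0,1],[0,0,0,-0.003,0.008,0,1],[0,0,0,-0.003,0.008,0,1]]' 30; python3 go.py -0.095 0 0.143
```

```text
time: 5.55
ee_pos: [0.4706, -0.0383, 0.1433]
tcp_rot: [-80.1, 89.6, -74.2]
wrist_force: [8.4, -18.3, -13.3]
opening: 0.0153
tcp box [-0.094   0.0042  0.1433] sg 1 q [ -4.4  -6.6 -13.2  83.3  -0.4 -10.4] t 5.55 open 0.0153
F box [  6.43 -19.12 -13.33]
turn [-0.13  0.07  0.4 ] shift [ 0.0004 -0.0042 -0.001 ]
tool axes in box frame:
 [[ 0.001  0.002  1.   ]
 [-0.007  1.    -0.002]
 [-1.    -0.007  0.001]]
```

```bash
python3 -m handwheel '[[0,0,0,0.002,-0.004,0,1],[0,0,0,0.002,-0.008,0,1],[0,0,0,0.002,-0.012,0,1],[0,0,0,0.002,-0.016,0,1],[0,0,0,0.002,-0.020,0,1],[0,0,0,0.002,-0.022,0,1],[0,0,0,0.002,-0.022,0,1]]'; python3 go.py -0.095 0 0.143
```

```text
time: 6.42
ee_pos: [0.4728, -0.0576, 0.1431]
tcp_rot: [-10.6, 89.8, -4.5]
wrist_force: [1.8, -0.5, 6.1]
opening: 0.0152
tcp box [-0.0939 -0.0153  0.1431] sg 1 q [ -7.   -6.1 -12.8  83.1   0.  -13. ] t 6.42 open 0.0152
F box [ 1.69 -0.71  6.1 ]
turn [-0.03  0.2   0.04] shift [ 0.0001  0.0153 -0.0011]
tool axes in box frame:
 [[ 0.003  0.     1.   ]
 [-0.001  1.    -0.   ]
 [-1.    -0.001  0.003]]
```

```bash
python3 -m handwheel '[[0,0,0,-0.001,0,0,0],[0,0,0,-0.001,0,0,0],[0,0,0,-0.001,0,0,0],[0,0,0,-0.06,0,0,0],[0,0,0,-0.06,0,0,0],[0,0.2,0,-0.06,0.015,0.05,0],[0,0.2,0,-0.06,0.015,0.112,0],[0,0.2,0,-0.06,0.015,0.112,0],[0,0.2,0,-0.06,0.015,0.112,0]]'; python3 snap.py tab2; python3 go.py 0.018 0 0.15
```

```text
time: 7.55
ee_pos: [0.581, -0.0307, 0.2002]
tcp_rot: [177.2, 89.7, -176.7]
wrist_force: [0.0, 0.8, 0.1]
opening: 0.0423
tcp box [ 1.620e-02 -1.000e-04  2.019e-01] sg 1 q [-3.   8.7  8.8 90.3 -0.  -9.1] t 7.65 open 0.0425
F box [-0.6   0.15  0.46]
turn [-0.04 -0.16  0.01] shift [0.0519 0.0001 0.002 ]
tool axes in box frame:
 [[-0.003  0.001  1.   ]
 [-0.     1.    -0.001]
 [-1.    -0.    -0.003]]
```

View pics/tab2.png

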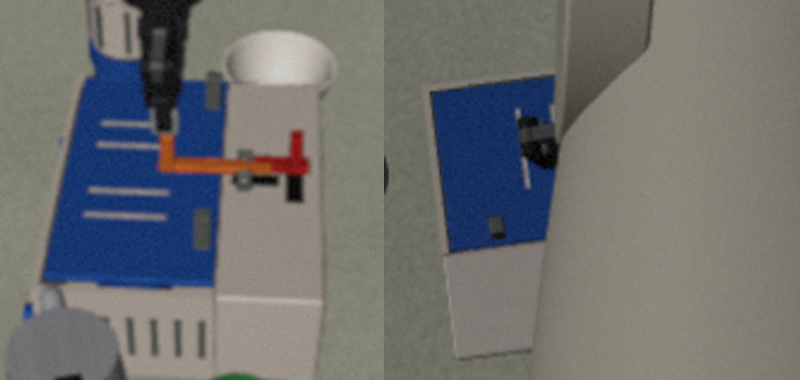

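The side view shows the tab now on the far side of its slot (about 297,145), with the gripper above the orange fin. Next I'll check the tab's offset and descend.

```bash
python3 - <<'E'
from h import *
c=bot.camera("side");v=np.load("box.npy");d=bot.tip_of("tab_grip",c)
for e in d[:2]:
    x=onz(c,px(e),.137)-v[:2];a=v[2];print(e["conf"],np.cos(a)*x[0]+np.sin(a)*x[1],-np.sin(a)*x[0]+np.cos(a)*x[1])
E
python3 -m handwheel '[[0,0,0,0.03,0,0.002,0],[0,0,0,0.05,0,0.002,0],[0,0,0,0.05,0,0.002,0],[0,0,0,0.05,0,0.002,1],[0,0,0,0.05,0,0.002,1],[0,0,0,0.05,0,0.002,1],[0,0,0,0.05,0,0.002,1],[0,0,0,0.05,0,0.002,1]]' 25; python3 snap.py fin1; python3 go.py 0.018 0 0.15
```

```text
0.69 -0.10009457708912685 -0.008516308738856688
time: 8.75
ee_pos: [0.5836, -0.0296, 0.1531]
tcp_rot: [133.7, 89.9, 139.8]
wrist_force: [-1.8, 5.7, 5.4]
opening: 0.0136
tcp box [0.0192 0.0008 0.1531] sg 1 q [-2.9  8.9  3.6 84.8  0.1 -9. ] t 8.85 open 0.013
F box [-2.04  5.63  3.99]
turn [ 0.03 -0.07 -0.08] shift [ 0.0031 -0.0008 -0.0012]
tool axes in box frame:
 [[-0.001 -0.     1.   ]
 [ 0.001  1.     0.   ]
 [-1.     0.001 -0.001]]
```

View pics/fin1.png

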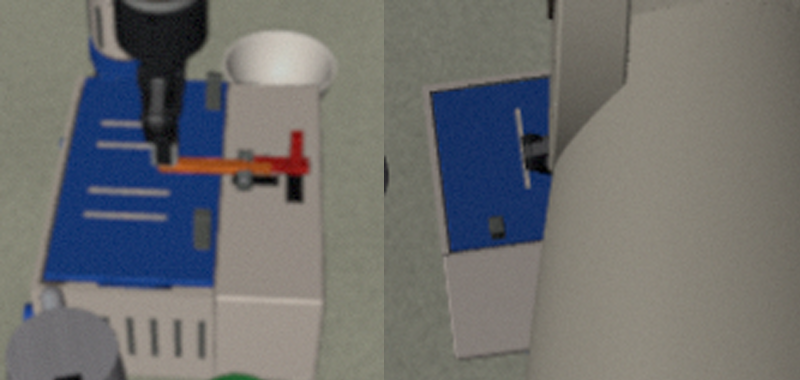

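```bash
python3 - <<'E'
from h import *
c=bot.camera("side");n=c["frame"].astype(int);o=cv2.cvtColor(cv2.imread("pics/side0.png"),cv2.COLOR_BGR2RGB).astype(int)
v=np.load("box.npy");a=v[2]
def W(l):return [v[0]+np.cos(a)*l[0]-np.sin(a)*l[1],v[1]+np.sin(a)*l[0]+np.cos(a)*l[1],l[2]]
for f in(o,n):
    w=f[135:175,287:300];m=(w[...,0]>110)&(w[...,1]<60)&(w[...,2]<70)
    y,x=np.nonzero(m);print(m.sum(),x.mean()+287,y.mean()+135,y.min()+135,y.max()+135)
for d in(0,-.005,-.010,-.0145,-.018):print(d,proj(c,W([-.095,d,.137])))
E
```

```text
120 292.64166666666665 160.48333333333335 150 167
115 292.5652173913044 155.12173913043478 145 162
0 [293.34914641 156.0236779 ]
-0.005 [293.35885312 154.42425493]
-0.01 [293.36839467 152.83634739]
-0.0145 [293.37684306 151.41698212]
-0.018 [293.38332427 150.31936362]
```

The red blob moved 5.4 px, about 16 mm, so the tab is clear. Next I'll swing the latch about its hinge.

```bash
python3 -m handwheel '[[0,0,0,-0.009,0,-0.004,1],[0,0,0,-0.017,0,-0.010,1],[0,0,0,-0.0245,0,-0.016,1],[0,0,0,-0.031,0,-0.023,1],[0,0,0,-0.031,0,-0.023,1]]' 25; python3 go.py -0.0042 0 0.1838
```

```text
time: 9.52
ee_pos: [0.5607, -0.0321, 0.1837]
tcp_rot: [133.3, 89.9, 139.4]
wrist_force: [-0.1, 6.7, 1.4]
opening: 0.0135
tcp box [-0.0037  0.0008  0.1837] sg 1 q [-3.3  5.8  3.6 87.9  0.1 -9.4] t 9.53 open 0.0135
F box [0.57 6.64 1.38]
turn [ 0.02 -0.07 -0.08] shift [-0.0001 -0.0008 -0.0005]
tool axes in box frame:
 [[-0.001 -0.     1.   ]
 [ 0.001  1.     0.   ]
 [-1.     0.001 -0.001]]
```

```bash
python3 -m handwheel '[[0,0,0,-0.0054,0,-0.008,1],[0,0,0,-0.0098,0,-0.0168,1],[0,0,0,-0.0128,0,-0.026,1],[0,0,0,-0.015,0,-0.0356,1],[0,0,0,-0.0156,0,-0.045,1],[0,0,0,-0.0151,0,-0.055,1],[0,0,0,-0.0135,0,-0.064,1],[0,0,0,-0.0111,0,-0.0714,1],[0,0,0,-0.0111,0,-0.0714,1]]' 25; python3 snap.py up1; python3 go.py -0.0756 0 0.1949
```

```text
time: 10.65
ee_pos: [0.4899, -0.0401, 0.1953]
tcp_rot: [135.2, 90.0, 141.2]
wrist_force: [-0.8, 5.0, 6.8]
opening: 0.0135
tcp box [-0.0748  0.0004  0.1954] sg 1 q [ -4.7  -3.7  -4.8  89.    0.  -10.8] t 10.75 open 0.0135
F box [-0.69  4.93  7.86]
turn [-0.   -0.04 -0.03] shift [ 0.0005 -0.0004 -0.0008]
tool axes in box frame:
 [[-0.001  0.     1.   ]
 [ 0.001  1.    -0.   ]
 [-1.     0.001 -0.001]]
```

View pics/up1.png

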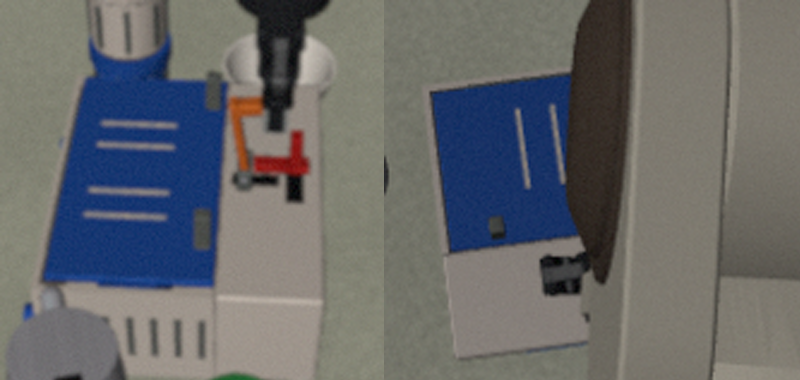

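The latch stands upright (side view 240,140) with its fin still in the pads. I'll release it, go straight up, and cross to the left lug.

```bash
python3 -m handwheel '[[0,0,0,0,0,0,0],[0,0,0,0,0,0,0],[0,0,0,0,0,0,0],[0,0,0,-0.04,0,0,0],[0,0,0,-0.065,0,0,0],[0,0,0,-0.065,0,0,0],[0,0,0,-0.065,0.04,0.025,0],[0,0,0,-0.065,0.09,0.057,0],[0,0,0,-0.065,0.09,0.057,0],[0,0,0,-0.065,0.09,0.057,0]]'; python3 snap.py lug0; python3 go.py -0.018 0.09 0.146
```

```text
time: 12.0
ee_pos: [0.5366, 0.055, 0.2575]
tcp_rot: [-176.8, 89.7, -170.7]
wrist_force: [-0.7, 0.2, -0.6]
opening: 0.0426
tcp box [-0.0186  0.0892  0.2583] sg 1 q [ 5.8  3.9  9.8 96.1 -0.  -0.2] t 12.1 open 0.0426
F box [-0.18  0.07 -0.17]
turn [-0.08 -0.23  0.01] shift [0.1123 0.0009 0.0011]
tool axes in box frame:
 [[-0.004  0.001  1.   ]
 [-0.     1.    -0.001]
 [-1.    -0.    -0.004]]
```

View pics/lug0.png

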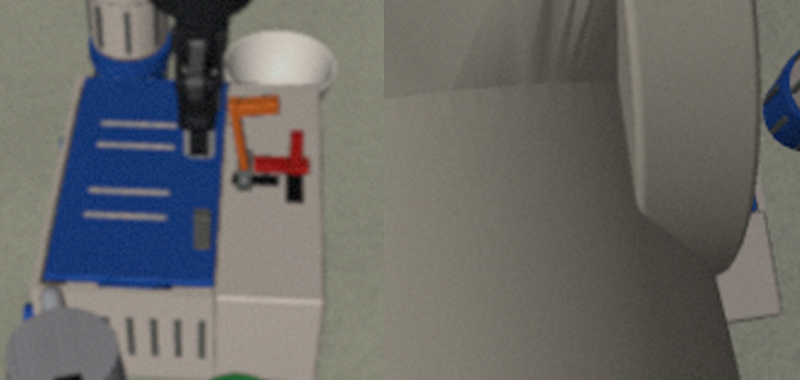

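The latch stays up after release and the gripper is over the left lug. I'll descend and pinch it.

```bash
python3 -m handwheel '[[0,0,0,0.05,0.001,0.001,0],[0,0,0,0.1,0.001,0.001,0],[0,0,0,0.113,0.001,0.001,0],[0,0,0,0.113,0.001,0.001,0],[0,0,0,0.113,0.001,0.001,1],[0,0,0,0.113,0.001,0.001,1],[0,0,0,0.113,0.001,0.001,1],[0,0,0,0.113,0.001,0.001,1],[0,0,0,0.113,0.001,0.001,1]]' 30; python3 snap.py lug1; python3 go.py -0.018 0.09 0.146
```

```text
time: 13.22
ee_pos: [0.5383, 0.0563, 0.1475]
tcp_rot: [-165.8, 90.0, -159.7]
wrist_force: [-0.9, -1.0, 7.5]
opening: 0.0114
tcp box [-0.0167  0.091   0.1475] sg 1 q [ 6.   3.  -3.4 83.6 -0.  -0.1] t 13.32 open 0.0114
F box [-0.53 -0.09  6.64]
turn [-0.01 -0.02  0.  ] shift [ 0.0015 -0.001  -0.0013]
tool axes in box frame:
 [[-0.  0.  1.]
 [-0.  1. -0.]
 [-1. -0. -0.]]
```

View pics/lug1.png

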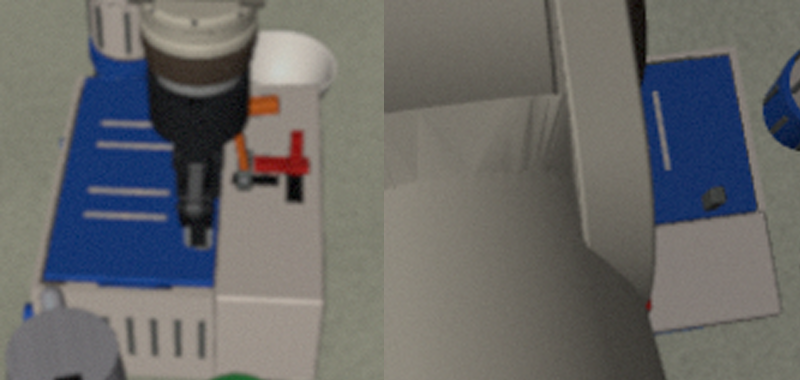

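```bash
python3 -m handwheel '[[0,0,0,-0.011,0,0.004,1],[0,0,0,-0.0215,0,0.0085,1],[0,0,0,-0.0315,0,0.014,1],[0,0,0,-0.041,0,0.0205,1],[0,0,0,-0.050,0,0.028,1],[0,0,0,-0.058,0,0.036,1],[0,0,0,-0.058,0,0.036,1]]' 30; python3 go.py 0.019 0.09 0.206
```

```text
time: 14.2
ee_pos: [0.5742, 0.0603, 0.2046]
tcp_rot: [167.3, 89.9, 173.4]
wrist_force: [-4.4, 2.0, 3.9]
opening: 0.0112
tcp box [0.0194 0.0912 0.2046] sg 1 q [ 6.   8.2  8.5 90.4  0.  -0.1] t 14.2 open 0.0112
F box [-4.13  2.47  3.9 ]
turn [-0.01 -0.12 -0.03] shift [-0.0014 -0.0012 -0.0004]
tool axes in box frame:
 [[-0.002  0.     1.   ]
 [ 0.     1.    -0.   ]
 [-1.     0.    -0.002]]
```

```bash
python3 -m handwheel '[[0,0,0,-0.0076,0,0.009,1],[0,0,0,-0.0144,0,0.018,1],[0,0,0,-0.020,0,0.028,1],[0,0,0,-0.0253,0,0.038,1],[0,0,0,-0.0295,0,0.049,1],[0,0,0,-0.0327,0,0.060,1],[0,0,0,-0.035,0,0.0715,1],[0,0,0,-0.036,0,0.083,1],[0,0,0,-0.0363,0,0.0945,1],[0,0,0,-0.0363,0,0.0945,1]]' 30; python3 snap.py lid1; python3 go.py 0.1135 0.09 0.242
```

```text
time: 15.45
ee_pos: [0.6686, 0.0709, 0.2403]
tcp_rot: [118.8, 89.9, 124.9]
wrist_force: [-2.1, 5.2, 4.0]
opening: 0.0113
tcp box [0.1141 0.0917 0.2403] sg 1 q [ 6.  22.8 30.2 97.5  0.1 -0.1] t 15.55 open 0.0112
F box [-0.5   5.57  2.49]
turn [ 0.01 -0.04 -0.07] shift [-0.0017 -0.0017 -0.0006]
tool axes in box frame:
 [[-0.001 -0.     1.   ]
 [ 0.001  1.     0.   ]
 [-1.     0.001 -0.001]]
```

View pics/lid1.png

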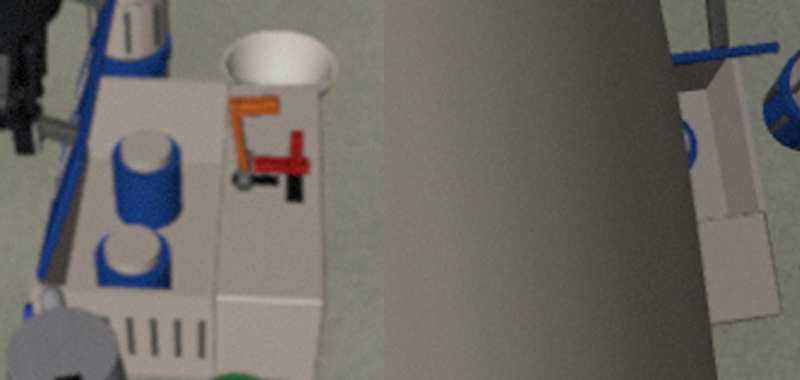

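The lid stands steeply open at about 75°, the cartridges are visible, and the latch is upright. I'll release and rise.

```bash
python3 -m handwheel '[[0,0,0,0,0,0,0.2],[0,0,0,0,0,0,0],[0,0,0,0,0,0,0],[0,0,0,0,0,0,0],[0,0,0,-0.03,0,0,0],[0,0,0,-0.06,0,0,0],[0,0,0,-0.11,0,0,0],[0,0,0,-0.11,0,0,0],[0,0,0,-0.11,0,-0.06,0],[0,0,0,-0.11,0,-0.12,0],[0,0,0,-0.11,0.06,-0.18,0],[0,0,0,-0.11,0.12,-0.2,0],[0,0,0,-0.11,0.18,-0.2,0],[0,0,0,-0.11,0.24,-0.2,0],[0,0,0,-0.11,0.3,-0.2,0],[0,0,0,-0.11,0.3,-0.2,0],[0,0,0,-0.11,0.3,-0.2,0],[0,0,0,-0.11,0.3,-0.2,0]]'; python3 - <<'E'
from h import *
for n in("side","top"):
    c=bot.camera(n);cv2.imwrite(f"pics/end_{n}.png",cv2.cvtColor(c["frame"],cv2.COLOR_RGB2BGR))
    for k in("jug","tumbler","bowl","housing_top","housing_low","lug_right","lug_left","latch_fin","tab_grip"):
        print(n,k,[(px(d).round(1),d["conf"]) for d in bot.tip_of(k,c)[:1]])
E
```

```text
time: 17.8
ee_pos: [0.4377, 0.3459, 0.3501]
tcp_rot: [-174.4, 89.8, -168.4]
wrist_force: [0.9, -0.3, 0.2]
opening: 0.0427
side jug [(array([204.9, 284.5]), 0.67)]
side tumbler [(array([265.3, 289.2]), 0.75)]
side bowl []
side housing_top [(array([223.2, 105.2]), 0.8)]
side housing_low [(array([222.9, 131.9]), 0.65)]
side lug_right [(array([202.7,  87.9]), 0.77)]
side lug_left [(array([188.5, 143.8]), 0.84)]
side latch_fin [(array([197.8, 161. ]), 0.4)]
side tab_grip []
top jug [(array([181.2, 172.2]), 0.89)]
top tumbler [(array([183.7, 224.9]), 0.75)]
top bowl [(array([392.7, 211.4]), 0.67)]
top housing_top [(array([384.6, 132.1]), 0.84)]
top housing_low [(array([373.3, 147. ]), 0.59)]
top lug_right [(array([336.5, 106.9]), 0.96)]
top lug_left [(array([235. , 120.7]), 0.94)]
top latch_fin [(array([298.9, 207.4]), 0.64)]
top tab_grip [(array([307. , 228.2]), 0.61)]
```

View pics/end_side.png

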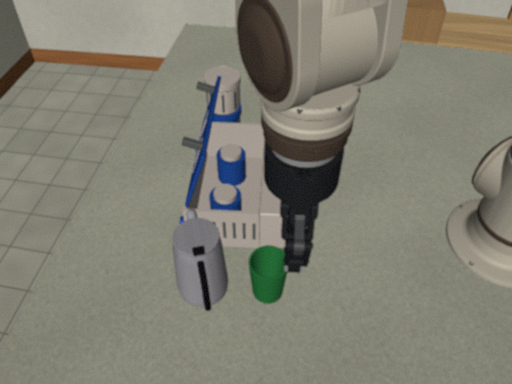

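View pics/end_top.png

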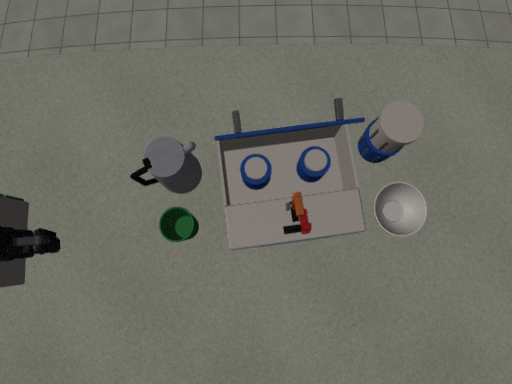

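```bash
python3 - <<'E'
from h import *
v=np.load("box.npy");a=v[2]
s=bot.camera("side");t=bot.camera("top")
def bx(X):x=X[:2]-v[:2];return np.array([np.cos(a)*x[0]+np.sin(a)*x[1],-np.sin(a)*x[0]+np.cos(a)*x[1],X[2]])
for k in("lug_left","lug_right"):
    X,e=tri([(s,px(bot.tip_of(k,s)[0])),(t,px(bot.tip_of(k,t)[0]))]);b=bx(X)
    print(k,b.round(4),round(e,1),"lid deg",np.degrees(np.arctan2(b[2]-.11,.11-b[0])-np.arctan2(.03,.128)).round(1))
for k,z in(("tab_grip",.137),("latch_fin",.193)):
    for d in bot.tip_of(k,t)[:1]: print(k,bx(np.r_[onz(t,px(d),z),z]).round(4))
print(bot.get_obs()["wrist_force"],bot.get_obs()["time"])
bot.job_done()
E
```

```text
lug_left [0.098  0.0935 0.2401] 0.4 lid deg 71.5
lug_right [ 0.1044 -0.0881  0.2415] 2.6 lid deg 74.4
tab_grip [-0.0978 -0.0226  0.137 ]
[ 0.478207   -0.58248286 -0.63761469] 19.2
the job is handed in; nothing more can be done
```

The box is open for its cartridge change, and I handed the job in at about 19 s. `job_done` returns no verdict.

- **Tab:** I pinched the post and tried +y first. It stopped firm after about 5 mm at roughly 19 N. I then slid it to −y, where it now sits about 15 mm off the middle.
- **Latch:** I swung it up about 88° with little force, and it stayed upright after I let go.
- **Lid:** I lifted it by the left lug. The cameras measured 71–74° open after release. The arm is well clear and the wrist force reads near zero.
- **Other objects:** The jug, bowl, tumbler and stacked housings look where they were. The networks' jug and bowl positions match the start to within a couple of pixels. The tumbler and housings had no reliable starting fix, so I judged those by eye.

**Disagreements:**
- **Tab offset:** The networks' single-picture readings were −8.5 mm from the side and −22.6 mm from the top. The arm's travel (about 14 mm) and the shift of the red blob in the side picture (about 16 mm) put it clear of the 11 mm limit. The latch then swinging freely confirms that.
- **Last latch check:** In the last script the network did not find the fin in the top picture. Just before that, the end top picture showed the latch standing.

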